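# Finish the pinwheel layer of coffee cartons and hold the enabling paddle

### The job

Finish the layer of coffee cartons on the wooden slab: take the two loose cartons one at a time by their handles and set them down, not dropped, upright in the two empty outlined places, so that the four cartons make the pinwheel shown by the outlines. Then press the red spring-loaded enabling paddle on the grey station down to its middle position, where its arm is level and it lines up with the green band, never on towards its bottom stop, and keep it there for at least two seconds; finish the program while still holding it there, because letting go switches the wrapping machine off. Leave the brass tray, the jar and the cup where they are, and the two cartons that already stand on the slab in their places.

Things in the scene. Friction and masses are not known exactly. Their poses are not given: they have to be found in the camera images.
- slab: fixed square slab of pale deck boards, 175 x 175 mm, 18 mm thick, on the table; origin at the centre of its underside, x and y along its sides, z up. Blue outlines on its top show the four places of the pinwheel, 6 mm apart; it may be turned by any amount from about -0.3 to 1.3 rad
- spot_1 (a point): centre of an empty place, on the slab's top face (18 mm above the table), at (48, -30.5) mm in the slab's frame; its axes are the slab's; a carton stands here with its length along the slab's y (either way round)
- spot_2 (a point): centre of the other empty place, on the slab's top face, at (-48, 30.5) mm in the slab's frame; a carton stands here with its length along the slab's y (either way round). Either loose carton may go to either place
- spot_3 (a point): centre of the place of the first carton already there, at (-30.5, -48) mm in the slab's frame, on its top face; length along the slab's x
- spot_4 (a point): centre of the place of the second carton already there, at (30.5, 48) mm in the slab's frame, on its top face; length along the slab's x
- carton_1_mid (a point): carton already in place (spot_3): gable-top cardboard box, body 90 mm long x 55 wide x 50 high, sloped roof up to 66 mm, and on top in the middle a stiff upright handle 56 mm long (along the carton), 10 thick, from 66 to 104 mm above the underside; about 140 g. Point: on the centre line half-way up, 52 mm above the underside; x along its length, y across, z up
- carton_2_mid (a point): carton already in its place on the slab (spot_4), the same as carton_1; point and axes alike
- carton_3_mid (a point): loose carton standing on the table to the robot's left, the same as carton_1; point and axes alike
- carton_4_mid (a point): the other loose carton standing on the table to the robot's left, the same as carton_1; point and axes alike
- station: fixed grey station to the robot's right: box 170 (x) x 80 (y) x 55 mm high, origin at the centre of its underside. The paddle arm is hinged at (60, 0, 100) mm between two steel cheeks (120 mm high) and runs towards -x. A black gauge post, 12 x 8 mm, 120 high, stands beside the paddle at (-65, 52) mm, with a green band at 94 to 106 mm height and a red one below
- paddle_top (a point): centre of the upper face of the red paddle plate (46 mm along the arm x 64 across, 12 thick), the place to press from above; 125 mm from the hinge along the arm. About 128 mm above the table at rest, 106 mm when the arm is level, 83 mm at the bottom stop; x runs along the arm towards the hinge
- paddle (a joint): angle of the paddle arm in rad: 0 released (arm sloping up by 0.18), 0.18 middle position (arm level), 0.36 bottom stop. A spring pushes it back up: about 5 N at the paddle to start it, 7.5 N at the middle, 10 N at the bottom; it returns to 0 when let go
- tray: bystander: empty brass tray 100 x 150 mm, 50 mm high, beyond the slab; origin at the centre of its underside
- jar: bystander: amber glass jar with a dark lid, 70 mm across, 110 mm high, beyond the slab; origin at the centre of its underside
- cup: bystander: white cup 76 mm across, 75 mm high, beyond the station; origin at the centre of its underside
Mind the look-alikes: they are no part of the job. Of the things that look like the station, take the one that is farthest to the robot's left at the start.

How it is judged:
On the way, in this order (a step that is already met when the one before it is completed fails the run):
1. all four cartons stand in the pinwheel, released and at rest (((horizontal distance between carton_3_mid and spot_1 below 0.012 m and horizontal distance between carton_4_mid and spot_2 below 0.012 m) or (horizontal distance between carton_4_mid and spot_1 below 0.012 m and horizontal distance between carton_3_mid and spot_2 below 0.012 m)) and angle between the x axis of each of carton_3_mid, carton_4_mid and the y axis of slab, either way round below 0.14 rad and angle between each of carton_3_mid, carton_4_mid, carton_1_mid, carton_2_mid's own z axis and vertical below 0.08 rad and z of carton_3_mid in the frame of slab between 0.064 and 0.076 m and linear speed of each of carton_3, carton_4, carton_1, carton_2 below 0.02 m/s and contact force between each of carton_3, carton_4, carton_1, carton_2 and the fingers below 0.1 N and z of carton_4_mid in the frame of slab between 0.064 and 0.076 m and angle between the x axis of each of carton_1_mid, carton_2_mid and the x axis of slab, either way round below 0.14 rad and z of carton_1_mid in the frame of slab between 0.064 and 0.076 m and z of carton_2_mid in the frame of slab between 0.064 and 0.076 m and horizontal distance between carton_1_mid and spot_3 below 0.012 m and horizontal distance between carton_2_mid and spot_4 below 0.012 m), for 0.2 s.
2. the paddle is held in its middle position for two seconds (value of joint paddle between 0.12 and 0.24 rad and (contact force between station and the fingers above 3 N or contact force between station and the arm above 3 N)), for 2 s.
At the end, for the whole second after the job is handed in: All four cartons stand upright, released and at rest, each within 12 mm of its place in the pinwheel and 8 degrees of its outline, and the robot, pushing with over 3 N, holds the paddle still at 0.12 to 0.24 rad (middle 0.18) through the last second (all of step 1 and all of step 2 and velocity of joint paddle between -0.1 and 0.1 rad/s); the arm keeps its last pose, push and grip.
It fails at once if the paddle is pushed on towards its bottom stop (beyond 0.31 rad) (value of joint paddle above 0.31 rad).
It fails at once if a loose carton is dropped ((linear speed of carton_3 above 0.6 m/s and contact force between carton_3 and the fingers below 0.05 N) or (linear speed of carton_4 above 0.6 m/s and contact force between carton_4 and the fingers below 0.05 N)).
It fails at once if the brass tray is pushed more than 25 mm or tipped (distance of tray from where it was at the start of the episode above 0.025 m or angle between tray's own z axis and vertical above 0.3 rad).
It fails at once if the jar is pushed more than 25 mm or tipped (distance of jar from where it was at the start of the episode above 0.025 m or angle between jar's own z axis and vertical above 0.3 rad).
It fails at once if the cup is pushed more than 25 mm or tipped (distance of cup from where it was at the start of the episode above 0.025 m or angle between cup's own z axis and vertical above 0.3 rad).
It also fails if it takes over 61 s, if anything falls off the work surface, if the arm or the gripper's body presses on something with over 40 N, if the wrist force passes 120 N, or if a joint passes its speed limit or range.

### The arm

A 6-joint arm with a two-finger parallel gripper is mounted at the origin on the work surface. World frame = base frame: x ahead of the robot, y to its left, z up, the work surface at z = 0. Lengths are in m, angles in rad, forces in N, time in s.
With the tool pointing down it reaches from about 0.25 to 0.775 m from the base axis. Payload 4 kg.
Tool frame: the origin (TCP) lies at the very end of the fingers, on their centre line; the grasp point (between the pads) lies 19 mm behind it (robot.hold_point_z is the distance from the TCP to the grasp point, in m); z points along the fingers, y is the line along which they close (so a half turn about z gives the same grasp; the last joint's range is limited). The gripper opens to 94 mm and grips with 3 to 60 N. Pads are 16 mm wide; open, the fingers measure 119 mm over their backs; the gripper's body (75 mm by 177 mm) begins 78 mm behind the grasp point.
Start: joints at [-1.4, 0.087, 1.371, -0, 1.684, -0.103], TCP at [0.149, -0.53, 0.206] pointing down, gripper open.
Joint ranges: [-3.1, 3.1], [-0.76, 2.03], [0.27, 2.55], [-1.08, 4.22], [0.17, 2.65], [-2.57, 2.57]. Speed limits (rad/s): [2.79, 2.79, 3.14, 3.14, 3.14, 3.14].

### API

Orientations are given as [roll, pitch, yaw] about the fixed x, y, z axes, in that order (R = Rz(yaw) Ry(pitch) Rx(roll)).
In Python, from bench import robot gives the robot as it stands.
- The arm moves only by the tool carry_out, never from a script. Its argument "steps" is a list of rows, each a list of 3 entries, a list of its own where there are three numbers: the shift along the tool's x, y, z in m, then the turn about the tool's z in units of 10 degrees (1.0 is 10 degrees), then the closure, from -1 (fully open) to 1 (shut). In form: [[[tx, ty, tz], roll, jaw], ...]. A call has 1 to 10 rows; each row is the pose to reach, as a shift and turn from the pose commanded when the call began, along the tool's axes at that moment; what a row does not reach only later rows make up. A row lasts 1/8 s, in which the tool goes at most 62.5 mm and 10.7 degrees, less where a joint would pass 70% of its speed; a pose out of reach is approached as far as the arm can. A call with a gripper value outside its range is refused whole. The fingers move at their own pace and stop on an object; the grip force is fixed at half the most. Time passes only in rows, so rows that repeat a pose let the fingers close. It gives the time, the measured TCP pose, the force, the opening and the grip force at its end, in the units of the state.
- robot.get_obs(): the state, without advancing time (a new reading comes with each control period).
- robot.snapshot(name): name is "side" or "top"; returns a dict with "image" (480x640x3 uint8, red, green, blue), "z_map" (480x640 float32, m along the optical axis (not along the pixel's ray), 0 where there is no reading), "mtx" (3x3 intrinsics, pixels), "R" (3x3) and "t" (3): a world point X has camera coordinates R X + t. Camera axes: x right, y down, z forward; pixel columns grow to the right and rows downward; lengths in m; the calibration is good to about 2 mm. A picture is of the moment at which its call begins.
- robot.close_job(): hands the job in; it is judged then, once.
The state is a dict: "time": time; "joint_positions": joint angles; "qvel": joint speeds; "joint_torque": joint torques, N m; "tool_pos": TCP position; "ee_rot": TCP orientation; "wrist_force": force on the tool from outside, world axes, zero at the start; "wrist_torque": the same for the moment, N m; "width": finger opening in m; "finger_force": force on a finger pad.
Only numpy, scipy, OpenCV 4.12 (cv2) and the standard library are available. Lean on these libraries where they do the work, as an engineer would, in place of code of your own. Each camera call takes 0.05 s, during which the arm holds its last target. There are 200 camera calls.

## Working session

There is one attempt and no reset: what is moved stays moved. The work goes in short steps, Python scripts to look and compute and a tool call to move; the robot and the scene stay as the last step left them, time stands still between calls to the robot, and variables do not carry over. Pictures are saved under pics/ and viewed, at most 10 in all, crops included, and the job is handed in when it is done.

Besides the shell and the picture viewer there is one more tool, called by a JSON object that holds its "method" and its "body", one argument or row to a line. carry_out: Moves the arm, as the interface text tells. Its arguments: {"type":"object","properties":{"steps":{"type":"array","items":{"type":"array"}}},"required":["steps"]}

```bash
ls; mkdir -p pics; python3 - <<'E'
from bench import robot
import cv2,numpy as np
for n in("top","side"):
    s=robot.snapshot(n); cv2.imwrite(f"pics/{n}0.png",s["image"][:,:,::-1]); np.savez(f"{n}0.npz",**s)
    print(n,s["mtx"].tolist(),(-s["R"].T@s["t"]).round(3),s["R"].round(3).tolist())
o=robot.get_obs(); print(o); print(robot.hold_point_z)
E
```

```text
pics
top [[444.8453896846889, 0.0, 321.60553562996245], [0.0, 444.8453896846889, 244.7817635578879], [0.0, 0.0, 1.0]] [ 0.365 -0.09   1.083] [[0.011, -1.0, 0.009], [-0.986, -0.012, -0.169], [0.169, -0.007, -0.986]]
side [[578.6783747379343, 0.0, 319.93792039884835], [0.0, 578.6783747379343, 242.85440033981254], [0.0, 0.0, 1.0]] [ 0.466 -1.088  1.169] [[0.999, -0.053, -0.003], [-0.041, -0.733, -0.679], [0.034, 0.679, -0.734]]
{'time': 0.1, 'joint_positions': array([-1.40009108e+00,  8.78825273e-02,  1.37210194e+00, -2.10161021e-05,
        1.68357042e+00, -1.03104134e-01]), 'qvel': array([-0.00066469, -0.00243728, -0.00292864,  0.00086738, -0.00112635,
        0.00030191]), 'joint_torque': array([ 1.74643512e-03, -3.41253483e+01, -3.03300440e+01,  7.18823075e-02,
        3.04228754e-02, -9.41701774e-05]), 'tool_pos': array([ 0.14862356, -0.52903253,  0.20442102]), 'ee_rot': array([-3.13963870e+00, -1.81179145e-04,  2.73806860e-01]), 'wrist_force': array([ 0.6980456 ,  0.6164575 , -0.41411001]), 'wrist_torque': array([-0.02989638, -0.02310618, -0.00332754]), 'finger_force': 0.0, 'width': 0.09408330399076084}
0.0188
```

View pics/top0.png

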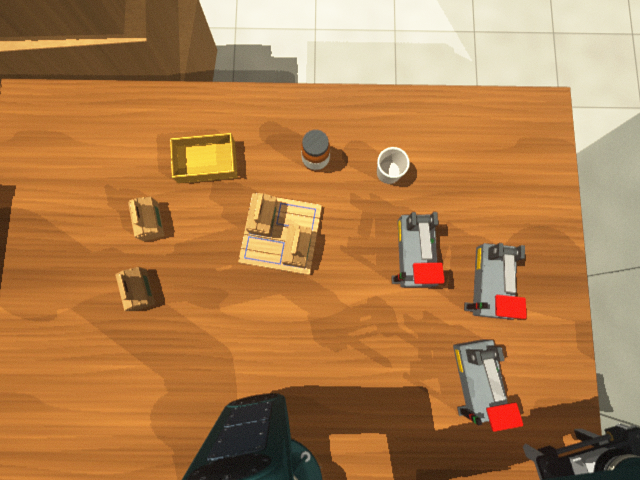

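View pics/side0.png

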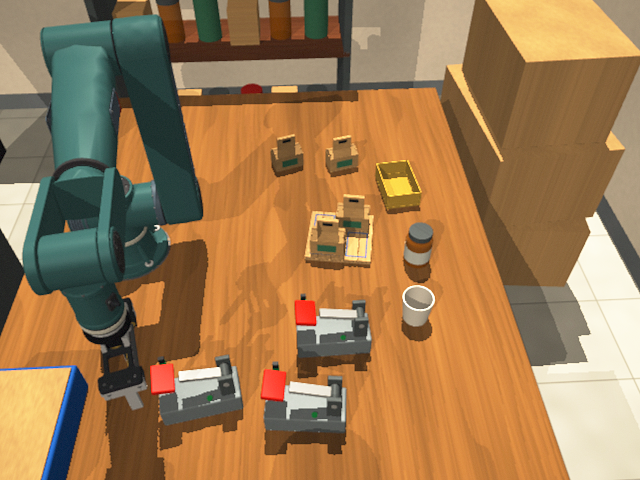

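The top view shows the slab at (281,233) with its standing cartons at (262,213) and (298,245). The loose cartons are at (147,218) and (137,288). There are three stations: A (420,255), B (498,285) and C (483,385). Image left is +y, so A is the one farthest to the left and is my choice. The side view shows A at (333,328). Other things to tell apart: the cartons on the slab stay put, so only the two left ones are loose.

```bash
cat > h.py <<'E'
import numpy as np,cv2
from bench import robot
def cloud(s):
    v,u=np.mgrid[:480,:640]; z=s["z_map"].astype(float); K=s["mtx"]
    P=np.stack([(u-K[0,2])/K[0,0]*z,(v-K[1,2])/K[1,1]*z,z],-1)
    X=(P-s["t"])@s["R"]; X[z==0]=np.nan
    return X
def rect(p):
    (c,(w,h),a)=cv2.minAreaRect((p[:,:2]*1000).astype(np.float32))
    if w<h: w,h,a=h,w,a+90
    return np.round(c,1),round(w,1),round(h,1),round((a+90)%180-90,1)
def ray(s,u,v,z):
    K=s["mtx"]; d=s["R"].T@np.array([(u-K[0,2])/K[0,0],(v-K[1,2])/K[1,1],1]); o=-s["R"].T@s["t"]
    return o+d*(z-o[2])/d[2]
E
cat > m.py <<'E'
from h import *
import sys
tag=sys.argv[1]
for n in("top","side"):
    s=dict(np.load(f"{n}{tag}.npz")); X=cloud(s); I=s["image"].astype(int); Z=X[...,2]
    print("==",n)
    roi=(X[...,0]>.2)&(X[...,0]<.75)&(X[...,1]>-.1)&(X[...,1]<.5)
    for nm,lo,hi in(("table",-.02,.01),("slab",.013,.023),("h",.09,.109),("hs",.111,.128)):
        m=roi&(Z>lo)&(Z<hi)
        if nm=="table": print("tab z",np.nanmedian(Z[m]));continue
        m=cv2.morphologyEx(m.astype(np.uint8),cv2.MORPH_OPEN,np.ones((2,2)))
        k,L,st,_=cv2.connectedComponentsWithStats(m)
        for i in range(1,k):
            if st[i,4]>25:
                p=X[L==i]; print(nm,st[i],rect(p),p.mean(0).round(3),p[:,2].max().round(3))
    b=(I[...,2]>I[...,0]+25)&(I[...,2]>120)&roi; print("blue",b.sum(),rect(X[b]) if b.sum()>5 else"")
    r=((I[...,0]>180)&(I[...,1]<60)&(Z>.05)).astype(np.uint8)
    k,L,st,_=cv2.connectedComponentsWithStats(r)
    for i in range(1,k):
        if st[i,4]>100: p=X[L==i]; print("red",st[i],rect(p),np.median(p,0).round(3),p.min(0).round(3),p.max(0).round(3))
E
python3 m.py 0
python3 - <<'E'
import cv2
a=cv2.imread("pics/top0.png");b=cv2.imread("pics/side0.png")
cv2.imwrite("pics/crop0.png",cv2.hconcat([cv2.resize(a[190:320,100:230],(390,390),interpolation=2),cv2.resize(b[270:400,270:400],(390,390),interpolation=2)]))
E
```

```text
== top
tab z 0.000615429391489889
slab [ 239  199   84   77 2854] (array([nan, nan]), 0.0, 0.0, 0.0) [nan nan nan] nan
h [312 153  12   5  30] (array([746.6, -85.5]), 26.5, 5.4, -79.2) [ 0.746 -0.085  0.094] 0.109
h [131 200  10  25 157] (array([603.1, 333.8]), 54.8, 21.7, 15.7) [nan nan nan] nan
h [118 275  12  26 183] (array([431.3, 348.2]), 53.7, 28.0, 21.2) [nan nan nan] nan
hs [254 196  10  25 137] (array([617.5,  44. ]), 64.0, 8.1, -10.9) [0.612 0.044 0.116] 0.126
hs [292 229   9  26 129] (array([540.5, -40.5]), 60.1, 8.1, -10.0) [ 0.537 -0.041  0.115] 0.126
blue 100 (array([575.6,   4.3]), 202.7, 101.0, -41.0)
red [413 263  31  21 586] (array([ 469.8, -327.5]), 63.9, 43.7, -88.9) [ 0.469 -0.328  0.129] [ 0.448 -0.36   0.122] [ 0.492 -0.296  0.137]
red [496 295  31  24 615] (array([ 400. , -501.4]), 65.1, 44.8, 85.3) [ 0.399 -0.501  0.129] [ 0.376 -0.535  0.121] [ 0.424 -0.468  0.136]
red [487 403  36  28 735] (array([ 176.4, -475.8]), 64.5, 44.9, -79.5) [ 0.176 -0.475  0.129] [ 0.15 -0.51  0.12] [ 0.202 -0.441  0.139]
== side
tab z 0.0007862644354122127
slab [310 212  26  16 1
[... 619 characters left out ...]
  0.093] 0.11
h [344 201  21   7  92] (array([622. ,  45.5]), 62.6, 29.5, 18.4) [0.616 0.043 0.095] 0.109
h [318 225  21   7  98] (array([544.7, -43. ]), 57.5, 27.9, 16.9) [ 0.54  -0.043  0.096] 0.107
hs [344 195  21   7 113] (array([645. ,  95.8]), 151.2, 46.9, 60.6) [nan nan nan] nan
hs [318 219  21   7 112] (array([560.2, -19.1]), 91.6, 43.2, 50.4) [nan nan nan] nan
blue 83 (array([427.,  19.]), 443.8, 150.9, -6.6)
red [295 300  21  24 391] (array([ 470.5, -329. ]), 66.1, 43.8, -88.5) [ 0.474 -0.327  0.128] [ 0.449 -0.362  0.119] [ 0.493 -0.296  0.138]
red [261 372  25  29 112] (array([ 411.6, -512.4]), 70.7, 37.6, 53.8) [ 0.418 -0.507  0.126] [ 0.377 -0.537  0.118] [ 0.425 -0.475  0.136]
```

View pics/crop0.png

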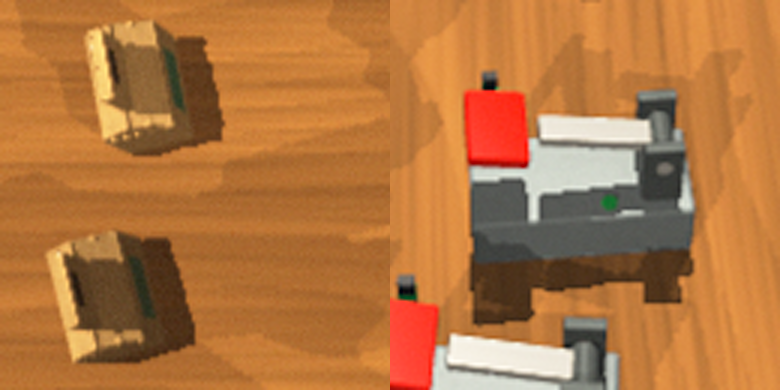

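The crop shows both loose cartons upright, with handles running roughly along the image vertical. It also confirms station A, with its red paddle, two cheeks and the gauge post behind it. I'll refine the handles and slab with NaN-clean points.

```bash
cat > m2.py <<'E'
from h import *
import sys
tag=sys.argv[1]
for n in("top","side"):
    s=dict(np.load(f"{n}{tag}.npz")); X=cloud(s); Z=X[...,2]
    roi=(X[...,0]>.25)&(X[...,0]<.75)&(X[...,1]>-.13)&(X[...,1]<.45)
    m=roi&(Z>.084)&(Z<.132); m=cv2.morphologyEx(m.astype(np.uint8),cv2.MORPH_CLOSE,np.ones((3,3)))
    k,L,st,_=cv2.connectedComponentsWithStats(m)
    for i in range(1,k):
        p=X[(L==i)&roi&(Z>.05)]
        if len(p)<60: continue
        zt=np.percentile(p[:,2],90); q=p[(p[:,2]>zt-.006)&(p[:,2]<zt+.004)]
        c=np.median(q[:,:2],0); q=q[np.linalg.norm(q[:,:2]-c,axis=1)<.045]
        if len(q)<15: continue
        vx,vy,_,_=cv2.fitLine(q[:,:2].astype(np.float32),cv2.DIST_HUBER,0,.001,.001).ravel()
        print(n,st[i][:4],len(q),"ztop %.3f"%zt,rect(q),"line ang %.1f"%((np.degrees(np.arctan2(vy,vx))+90)%180-90))
    m=roi&(Z>.012)&(Z<.024)&(abs(X[...,0]-.577)<.13)&(abs(X[...,1])<.13)
    m=m&(cv2.erode(m.astype(np.uint8),np.ones((2,2)))>0); print("slab",rect(X[m]))
E
python3 m2.py 0
```

```text
top [306 151  19   8] 39 ztop 0.111 (array([746.7, -79.5]), 32.2, 6.5, 88.9) line ang 89.5
top [253 194  13  35] 121 ztop 0.123 (array([614. ,  46.3]), 56.2, 10.3, -10.3) line ang -11.2
top [129 199  13  26] 123 ztop 0.106 (array([605.2, 328.1]), 55.8, 11.8, 12.9) line ang 14.5
top [291 225  13  38] 118 ztop 0.124 (array([539.1, -38.7]), 55.2, 10.3, -10.2) line ang -10.2
top [116 274  15  26] 132 ztop 0.106 (array([435.7, 340.9]), 56.5, 12.6, 19.7) line ang 20.0
slab (array([574.4,   3.2]), 172.8, 172.5, -9.1)
side [276 134  19  12] 59 ztop 0.106 (array([434. , 340.2]), 56.0, 16.8, 15.3) line ang 18.9
side [333 135  18  12] 54 ztop 0.106 (array([601.8, 327.7]), 56.2, 16.1, 18.9) line ang 15.8
side [337 194  32  18] 88 ztop 0.122 (array([612.2,  46.1]), 54.3, 19.7, -8.3) line ang -6.0
side [311 218  33  17] 91 ztop 0.123 (array([537.3, -39.1]), 56.1, 15.6, -11.6) line ang -12.2
side [406 227   7  18] 28 ztop 0.112 (array([745.5, -80.5]), 33.1, 7.1, -86.6) line ang 88.8
slab (array([575.7,   2. ]), 178.1, 172.2, 80.5)
```

```bash
cat > go.py <<'E'
from h import *
import sys
from scipy.spatial.transform import Rotation as Ro
o=robot.get_obs(); p=o["tool_pos"]; R=Ro.from_euler("xyz",o["ee_rot"])
yaw=np.degrees(o["ee_rot"][2])
print("t",o["time"].round(2),"pos",p.round(4),"rpy deg",np.degrees(o["ee_rot"]).round(1),"q",o["joint_positions"].round(2),"F",o["wrist_force"].round(1),"w",round(o["width"],4),"ff",round(o["finger_force"],1))
for a in sys.argv[1:]:
    x,y,z,w=map(float,a.split(","))
    print(a,"-> shift",R.inv().apply(np.array([x,y,z])-p).round(4),"turn",round(-(w-yaw)/10,3))
E
python3 go.py .4355,.3405,.22,19.7 .4355,.3405,.072,19.7
```

```text
Traceback (most recent call last):
  File "go.py", line 6, in <module>
    print("t",o["time"].round(2),"pos",p.round(4),"rpy deg",np.degrees(o["ee_rot"]).round(1),"q",o["joint_positions"].round(2),"F",o["wrist_force"].round(1),"w",round(o["width"],4),"ff",round(o["finger_force"],1))
              ^^^^^^^^^^^^^^^
AttributeError: 'float' object has no attribute 'round'
```

```bash
sed -i 's/o\["time"\].round(2)/round(o["time"],2)/' go.py
python3 go.py .4355,.3405,.22,19.7 .4355,.3405,.072,19.7
```

```text
t 0.1 pos [ 0.1486 -0.529   0.2044] rpy deg [-179.9   -0.    15.7] q [-1.4   0.09  1.37 -0.    1.68 -0.1 ] F [ 0.7  0.6 -0.4] w 0.0941 ff 0.0
.4355,.3405,.22,19.7 -> shift [ 0.5113 -0.7596 -0.014 ] turn -0.401
.4355,.3405,.072,19.7 -> shift [ 0.5113 -0.7593  0.134 ] turn -0.401
```

{"method": "carry_out", "body": {
  "steps": [
    [[0.0, 0.0, -0.02], 0, 0.2],
    [[0.511, -0.76, -0.02], -0.4, 0.2],
    [[0.511, -0.76, -0.02], -0.4, 0.2],
    [[0.511, -0.76, -0.02], -0.4, 0.2],
    [[0.511, -0.76, -0.02], -0.4, 0.2],
    [[0.511, -0.76, -0.02], -0.4, 0.2],
    [[0.511, -0.76, -0.02], -0.4, 0.2],
    [[0.511, -0.76, -0.02], -0.4, 0.2],
    [[0.511, -0.76, -0.02], -0.4, 0.2],
    [[0.511, -0.76, -0.02], -0.4, 0.2]
  ]
}}

```text
time: 1.35
tool_pos: [0.3247, 0.0067, 0.2254]
ee_rot: [3.141, -0.001, 0.343]
wrist_force: [1.2, -0.8, -0.1]
width: 0.0372
finger_force: 0.0
```

```bash
python3 go.py .4355,.3405,.22,19.7
```

```text
t 1.35 pos [0.3247 0.0067 0.2254] rpy deg [ 1.799e+02 -1.000e-01  1.970e+01] q [-0.15 -0.44  1.78 -0.    1.8   1.07] F [ 1.2 -0.8 -0.1] w 0.0372 ff 0.0
.4355,.3405,.22,19.7 -> shift [ 0.2167 -0.277   0.0053] turn -0.003
```

{"method": "carry_out", "body": {
  "steps": [
    [[0.217, -0.277, 0.0], 0, 0.2],
    [[0.217, -0.277, 0.0], 0, 0.2],
    [[0.217, -0.277, 0.0], 0, 0.2],
    [[0.217, -0.277, 0.0], 0, 0.2],
    [[0.217, -0.277, 0.0], 0, 0.2],
    [[0.217, -0.277, 0.0], 0, 0.2],
    [[0.217, -0.277, 0.0], 0, 0.2],
    [[0.217, -0.277, 0.0], 0, 0.2],
    [[0.217, -0.277, 0.0], 0, 0.2]
  ]
}}

```text
time: 2.48
tool_pos: [0.4355, 0.3375, 0.2258]
ee_rot: [3.141, -0.0, 0.342]
wrist_force: [-0.7, -0.2, -0.6]
width: 0.0377
finger_force: 0.0
```

```bash
python3 go.py .4355,.3405,.22,19.7 .4355,.3405,.073,19.7
```

```text
t 2.48 pos [0.4355 0.3375 0.2258] rpy deg [180.   -0.   19.6] q [ 0.56  0.09  1.33 -0.    1.72  1.79] F [-0.7 -0.2 -0.6] w 0.0377 ff 0.0
.4355,.3405,.22,19.7 -> shift [ 0.001  -0.0028  0.0058] turn -0.009
.4355,.3405,.073,19.7 -> shift [ 0.0009 -0.0029  0.1528] turn -0.009
```

{"method": "carry_out", "body": {
  "steps": [
    [[0.001, -0.003, 0.05], 0, 0.2],
    [[0.001, -0.003, 0.1], 0, 0.2],
    [[0.001, -0.003, 0.135], 0, 0.2],
    [[0.001, -0.003, 0.153], 0, 0.2],
    [[0.001, -0.003, 0.153], 0, 0.2],
    [[0.001, -0.003, 0.153], 0, 0.6],
    [[0.001, -0.003, 0.153], 0, 1],
    [[0.001, -0.003, 0.153], 0, 1],
    [[0.001, -0.003, 0.153], 0, 1],
    [[0.001, -0.003, 0.153], 0, 1]
  ]
}}

```text
time: 3.72
tool_pos: [0.4362, 0.3423, 0.0736]
ee_rot: [-3.141, -0.002, 0.344]
wrist_force: [-1.2, 0.1, 4.9]
width: 0.0098
finger_force: 30.0
```

```bash
python3 go.py .4355,.3405,.22,19.7
```

```text
t 3.73 pos [0.4362 0.3423 0.0736] rpy deg [-1.80e+02 -1.00e-01  1.97e+01] q [ 0.56  0.16  1.56 -0.    1.42  1.79] F [-1.2  0.1  4.9] w 0.0098 ff 30.0
.4355,.3405,.22,19.7 -> shift [-0.0009  0.0014 -0.1464] turn -0.001
```

{"method": "carry_out", "body": {
  "steps": [
    [[0, 0, -0.03], 0, 1],
    [[0, 0, -0.09], 0, 1],
    [[0, 0, -0.15], 0, 1],
    [[0, 0, -0.15], 0, 1],
    [[0, 0, -0.15], 0, 1]
  ]
}}

```text
time: 4.35
tool_pos: [0.435, 0.3414, 0.2207]
ee_rot: [3.141, 0.003, 0.344]
wrist_force: [0.0, 0.1, -2.4]
width: 0.0098
finger_force: 30.0
```

```bash
python3 go.py .5334,.0416,.222,79.9
```

```text
t 4.35 pos [0.435  0.3414 0.2207] rpy deg [180.    0.2  19.7] q [ 0.56  0.09  1.33 -0.    1.72  1.79] F [ 0.   0.1 -2.4] w 0.0098 ff 30.0
.5334,.0416,.222,79.9 -> shift [-0.0083  0.3154 -0.0011] turn -6.021
```

{"method": "carry_out", "body": {
  "steps": [
    [[-0.001, 0.02, 0], -0.4, 1],
    [[-0.002, 0.06, 0], -1.1, 1],
    [[-0.003, 0.11, 0], -2.0, 1],
    [[-0.004, 0.16, 0], -3.0, 1],
    [[-0.005, 0.21, 0], -4.0, 1],
    [[-0.007, 0.255, 0], -4.9, 1],
    [[-0.008, 0.29, 0], -5.6, 1],
    [[-0.008, 0.315, 0], -6.0, 1],
    [[-0.008, 0.315, 0], -6.0, 1],
    [[-0.008, 0.315, 0], -6.0, 1]
  ]
}}

```text
time: 5.6
tool_pos: [0.5331, 0.0432, 0.2202]
ee_rot: [-3.137, 0.0, 1.39]
wrist_force: [1.0, -0.9, -0.2]
width: 0.0096
finger_force: 30.0
```

```bash
python3 go.py .5334,.0416,.092,79.9; python3 - <<'E'
from h import *
for n in("top","side"):
    s=robot.snapshot(n); np.savez(f"{n}1.npz",**s); cv2.imwrite(f"pics/{n}1.png",s["image"][:,:,::-1])
a=cv2.imread("pics/top1.png")[160:300,200:360];b=cv2.imread("pics/side1.png")[150:290,260:420]
cv2.imwrite("pics/c1.png",cv2.resize(cv2.hconcat([a,b]),(800,350),interpolation=2))
E
```

```text
t 5.6 pos [0.5331 0.0432 0.2202] rpy deg [-179.7    0.    79.7] q [-0.03  0.05  1.38  0.    1.71  0.15] F [ 1.  -0.9 -0.2] w 0.0096 ff 30.0
.5334,.0416,.092,79.9 -> shift [-0.0015  0.0012  0.1282] turn -0.024
```

View pics/c1.png

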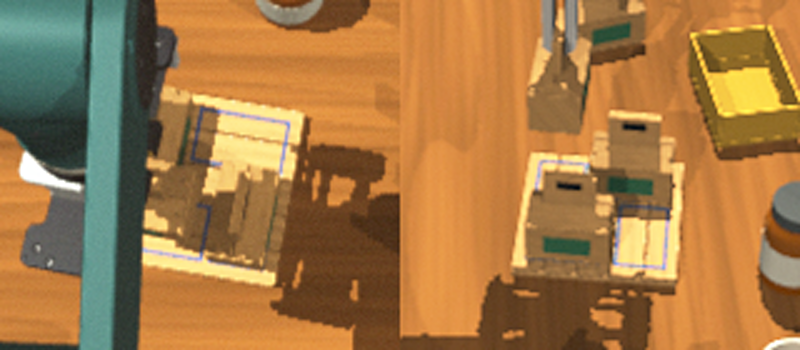

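The left crop shows the two empty outlines, upper right (spot_1) and lower left (spot_2). In the right crop the carton hangs over spot_2. Lowering it now.

{"method": "carry_out", "body": {
  "steps": [
    [[-0.001, 0.001, 0.03], 0, 1],
    [[-0.0015, 0.001, 0.07], 0, 1],
    [[-0.0015, 0.001, 0.1], 0, 1],
    [[-0.0015, 0.001, 0.115], 0, 1],
    [[-0.0015, 0.001, 0.122], 0, 1],
    [[-0.0015, 0.001, 0.126], 0, 1],
    [[-0.0015, 0.001, 0.127], 0, 1],
    [[-0.0015, 0.001, 0.127], 0, 1],
    [[-0.0015, 0.001, 0.127], 0, 1]
  ]
}}

```text
time: 6.82
tool_pos: [0.5353, 0.0408, 0.0961]
ee_rot: [3.14, -0.0, 1.391]
wrist_force: [0.3, -0.5, -1.6]
width: 0.0096
finger_force: 30.0
```

```bash
python3 go.py .5334,.0416,.0916,79.9
```

```text
t 6.83 pos [0.5353 0.0408 0.0961] rpy deg [179.9  -0.   79.7] q [-0.03  0.1   1.57 -0.    1.46  0.15] F [ 0.3 -0.5 -1.6] w 0.0096 ff 30.0
.5334,.0416,.0916,79.9 -> shift [ 0.0004 -0.002   0.0045] turn -0.022
```

{"method": "carry_out", "body": {
  "steps": [
    [[0, -0.001, 0.002], 0, 1],
    [[0, -0.001, 0.004], 0, 1],
    [[0, -0.001, 0.004], 0, 1],
    [[0, -0.001, 0.004], 0, 1]
  ]
}}

```text
time: 7.32
tool_pos: [0.5339, 0.041, 0.0916]
ee_rot: [3.141, 0.0, 1.391]
wrist_force: [-0.4, 0.0, -0.1]
width: 0.01
finger_force: 30.0
```

```bash
python3 go.py .5334,.0416,.0916,79.9
```

```text
t 7.33 pos [0.5339 0.041  0.0916] rpy deg [180.    0.   79.7] q [-0.03  0.11  1.58 -0.    1.46  0.15] F [-0.4  0.  -0.1] w 0.01 ff 30.0
.5334,.0416,.0916,79.9 -> shift [ 0.0005 -0.0006  0.    ] turn -0.021
```

{"method": "carry_out", "body": {
  "steps": [
    [[0, 0, 0.001], 0, 1],
    [[0, 0, 0.001], 0, 0.8],
    [[0, 0, 0.001], 0, 0.4],
    [[0, 0, 0.001], 0, 0.2],
    [[0, 0, 0.001], 0, 0.2],
    [[0, 0, -0.03], 0, 0.2],
    [[0, 0, -0.08], 0, 0.2],
    [[0, 0, -0.13], 0, 0.2],
    [[0, 0, -0.135], 0, 0.2],
    [[0, 0, -0.135], 0, 0.2]
  ]
}}

```text
time: 8.57
tool_pos: [0.5339, 0.041, 0.226]
ee_rot: [-3.141, 0.0, 1.391]
wrist_force: [-0.0, 0.8, -0.2]
width: 0.0378
finger_force: 0.0
```

```bash
python3 go.py .604,.328,.222,14.5
```

```text
t 8.57 pos [0.5339 0.041  0.226 ] rpy deg [-180.     0.    79.7] q [-0.03  0.05  1.37 -0.    1.72  0.15] F [-0.   0.8 -0.2] w 0.0378 ff 0.0
.604,.328,.222,14.5 -> shift [0.2949 0.0176 0.004 ] turn 6.518
```

{"method": "carry_out", "body": {
  "steps": [
    [[0.03, 0.002, 0], 0.7, 0.2],
    [[0.08, 0.005, 0], 1.7, 0.2],
    [[0.13, 0.008, 0], 2.7, 0.2],
    [[0.18, 0.011, 0], 3.7, 0.2],
    [[0.23, 0.014, 0], 4.7, 0.2],
    [[0.27, 0.016, 0.002], 5.7, 0.2],
    [[0.295, 0.018, 0.004], 6.5, 0.2],
    [[0.295, 0.018, 0.004], 6.5, 0.2],
    [[0.295, 0.018, 0.004], 6.5, 0.2],
    [[0.295, 0.018, 0.004], 6.5, 0.2]
  ]
}}

```text
time: 9.82
tool_pos: [0.6044, 0.3267, 0.2224]
ee_rot: [3.141, 0.001, 0.256]
wrist_force: [-0.8, 0.4, 0.1]
width: 0.0376
finger_force: 0.0
```

```bash
python3 go.py .604,.328,.073,14.5
```

```text
t 9.82 pos [0.6044 0.3267 0.2224] rpy deg [180.    0.   14.7] q [ 0.41  0.4   0.96 -0.    1.78  1.73] F [-0.8  0.4  0.1] w 0.0376 ff 0.0
.604,.328,.073,14.5 -> shift [ 0.     -0.0014  0.1494] turn 0.016
```

{"method": "carry_out", "body": {
  "steps": [
    [[0, -0.001, 0.05], 0, 0.2],
    [[0, -0.001, 0.1], 0, 0.2],
    [[0, -0.001, 0.135], 0, 0.2],
    [[0, -0.001, 0.15], 0, 0.2],
    [[0, -0.001, 0.15], 0, 0.2],
    [[0, -0.001, 0.15], 0, 0.6],
    [[0, -0.001, 0.15], 0, 1],
    [[0, -0.001, 0.15], 0, 1],
    [[0, -0.001, 0.15], 0, 1],
    [[0, -0.001, 0.15], 0, 1]
  ]
}}

```text
time: 11.08
tool_pos: [0.6048, 0.3293, 0.0737]
ee_rot: [-3.141, -0.002, 0.256]
wrist_force: [-0.3, -0.1, 4.1]
width: 0.0096
finger_force: 30.0
```

```bash
python3 go.py .604,.328,.073,14.5; python3 - <<'E'
from h import *
s=robot.snapshot("side"); np.savez("side2.npz",**s); cv2.imwrite("pics/side2.png",s["image"][:,:,::-1])
cv2.imwrite("pics/c2.png",cv2.resize(cv2.imread("pics/side2.png")[110:290,240:450],(700,600),interpolation=2))
E
```

```text
t 11.07 pos [0.6048 0.3293 0.0737] rpy deg [-1.80e+02 -1.00e-01  1.47e+01] q [ 0.42  0.45  1.19 -0.    1.5   1.73] F [-0.3 -0.1  4.1] w 0.0096 ff 30.0
.604,.328,.073,14.5 -> shift [-0.0011  0.001   0.0007] turn 0.019
```

View pics/c2.png

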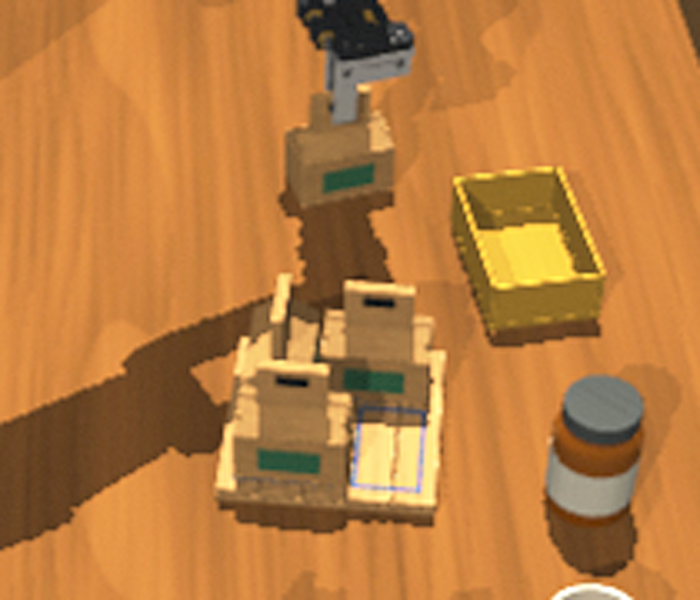

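The first carton stands upright in its place at the left rear of the slab (crop (275,340)). The second is gripped at the handle's centre, at (340,120). Spot_1 is free at (390,450). Lifting.

{"method": "carry_out", "body": {
  "steps": [
    [[0, 0, -0.03], 0, 1],
    [[0, 0, -0.09], 0, 1],
    [[0, 0, -0.155], 0, 1],
    [[0, 0, -0.155], 0, 1],
    [[0, 0, -0.155], 0, 1]
  ]
}}

```text
time: 11.75
tool_pos: [0.6038, 0.3289, 0.2261]
ee_rot: [3.141, 0.002, 0.256]
wrist_force: [-1.1, 0.2, -3.2]
width: 0.01
finger_force: 30.0
```

```bash
python3 go.py .6172,-.0352,.228,79.9
```

```text
t 11.75 pos [0.6038 0.3289 0.2261] rpy deg [1.80e+02 1.00e-01 1.47e+01] q [ 0.42  0.4   0.95 -0.    1.79  1.73] F [-1.1  0.2 -3.2] w 0.01 ff 30.0
.6172,-.0352,.228,79.9 -> shift [-0.0794  0.3556 -0.0016] turn -6.521
```

{"method": "carry_out", "body": {
  "steps": [
    [[-0.005, 0.022, 0], -0.4, 1],
    [[-0.014, 0.063, 0], -1.2, 1],
    [[-0.025, 0.11, 0], -2.1, 1],
    [[-0.036, 0.16, 0], -3.0, 1],
    [[-0.047, 0.21, 0], -4.0, 1],
    [[-0.058, 0.26, 0], -5.0, 1],
    [[-0.069, 0.31, 0], -5.8, 1],
    [[-0.077, 0.345, 0], -6.4, 1],
    [[-0.079, 0.356, 0], -6.5, 1],
    [[-0.079, 0.356, 0], -6.5, 1]
  ]
}}

```text
time: 13.0
tool_pos: [0.6173, -0.0352, 0.225]
ee_rot: [-3.137, -0.001, 1.389]
wrist_force: [-0.5, 1.4, -1.8]
width: 0.0095
finger_force: 30.0
```

```bash
python3 go.py .6172,-.0352,.0975,79.9
```

```text
t 13.0 pos [ 0.6173 -0.0352  0.225 ] rpy deg [-179.8   -0.    79.6] q [-0.15  0.24  1.16  0.    1.75  0.03] F [-0.5  1.4 -1.8] w 0.0095 ff 30.0
.6172,-.0352,.0975,79.9 -> shift [-1.000e-04  5.000e-04  1.275e-01] turn -0.032
```

{"method": "carry_out", "body": {
  "steps": [
    [[0, 0, 0.03], 0, 1],
    [[0, 0, 0.07], 0, 1],
    [[0, 0, 0.1], 0, 1],
    [[0, 0, 0.115], 0, 1],
    [[0, 0, 0.122], 0, 1],
    [[0, 0, 0.126], 0, 1],
    [[0, 0, 0.127], 0, 1],
    [[0, 0, 0.127], 0, 1]
  ]
}}

```text
time: 14.0
tool_pos: [0.6186, -0.0355, 0.1014]
ee_rot: [3.14, -0.0, 1.391]
wrist_force: [-0.8, 0.7, -1.6]
width: 0.0098
finger_force: 30.0
```

```bash
python3 go.py .6172,-.0352,.0917,79.9
```

```text
t 14.0 pos [ 0.6186 -0.0355  0.1014] rpy deg [179.9  -0.   79.7] q [-0.15  0.28  1.35 -0.    1.51  0.03] F [-0.8  0.7 -1.6] w 0.0098 ff 30.0
.6172,-.0352,.0917,79.9 -> shift [ 0.0001 -0.0014  0.0097] turn -0.022
```

{"method": "carry_out", "body": {
  "steps": [
    [[0, -0.001, 0.003], 0, 1],
    [[0, -0.001, 0.006], 0, 1],
    [[0, -0.001, 0.008], 0, 1],
    [[0, -0.001, 0.009], 0, 1],
    [[0, -0.001, 0.009], 0, 1],
    [[0, -0.001, 0.009], 0, 1]
  ]
}}

```text
time: 14.75
tool_pos: [0.6169, -0.0353, 0.0918]
ee_rot: [-3.142, 0.0, 1.391]
wrist_force: [-1.7, -0.5, 1.5]
width: 0.0098
finger_force: 30.0
```

```bash
python3 go.py .6172,-.0352,.0917,79.9
```

```text
t 14.75 pos [ 0.6169 -0.0353  0.0918] rpy deg [-180.     0.    79.7] q [-0.15  0.28  1.37 -0.    1.49  0.03] F [-1.7 -0.5  1.5] w 0.0098 ff 30.0
.6172,-.0352,.0917,79.9 -> shift [0.0001 0.0002 0.0001] turn -0.021
```

Seated (the force has turned positive). Release and retreat.

{"method": "carry_out", "body": {
  "steps": [
    [[0, 0, 0], 0, 0.8],
    [[0, 0, 0], 0, 0.4],
    [[0, 0, 0], 0, 0.2],
    [[0, 0, 0], 0, 0.2],
    [[0, 0, -0.03], 0, 0.2],
    [[0, 0, -0.08], 0, 0.2],
    [[0, 0, -0.13], 0, 0.2],
    [[0, 0, -0.135], 0, 0.2],
    [[0, 0, -0.135], 0, 0.2]
  ]
}}

```text
time: 15.88
tool_pos: [0.617, -0.0352, 0.2261]
ee_rot: [3.142, 0.0, 1.391]
wrist_force: [0.4, 1.0, -0.1]
width: 0.0376
finger_force: 0.0
```

```bash
python3 go.py .469,-.328,.22,79.9 .469,-.328,.22,0
```

```text
t 15.88 pos [ 0.617  -0.0352  0.2261] rpy deg [180.    0.   79.7] q [-0.15  0.24  1.16 -0.    1.75  0.03] F [ 0.4  1.  -0.1] w 0.0376 ff 0.0
.469,-.328,.22,79.9 -> shift [-0.3146 -0.0932  0.0061] turn -0.021
.469,-.328,.22,0 -> shift [-0.3146 -0.0932  0.0061] turn 7.969
```

{"method": "carry_out", "body": {
  "steps": [
    [[-0.04, -0.012, 0], 0, 1],
    [[-0.09, -0.027, 0], 0, 1],
    [[-0.14, -0.042, 0], 0, 1],
    [[-0.19, -0.057, 0], 0, 1],
    [[-0.24, -0.072, 0], 0, 1],
    [[-0.285, -0.085, 0.006], 0, 1],
    [[-0.315, -0.093, 0.006], 0, 1],
    [[-0.315, -0.093, 0.006], 0, 1],
    [[-0.315, -0.093, 0.006], 0, 1]
  ]
}}

```text
time: 17.0
tool_pos: [0.4689, -0.3274, 0.2186]
ee_rot: [-3.139, -0.002, 1.391]
wrist_force: [0.2, 0.4, 0.1]
width: 0.0007
finger_force: 0.0
```

```bash
python3 go.py .469,-.328,.14,79.7; python3 - <<'E'
from h import *
for n in("top","side"):
    s=robot.snapshot(n); np.savez(f"{n}3.npz",**s); cv2.imwrite(f"pics/{n}3.png",s["image"][:,:,::-1])
a=cv2.imread("pics/top3.png")[160:310,200:460];b=cv2.imread("pics/side3.png")[160:310,220:480]
cv2.imwrite("pics/c3.png",cv2.resize(cv2.vconcat([a,b]),(520,600),interpolation=2))
E
python3 m2.py 3
```

```text
t 17.0 pos [ 0.4689 -0.3274  0.2186] rpy deg [-1.799e+02 -1.000e-01  7.970e+01] q [-0.71  0.14  1.29  0.    1.72 -0.53] F [0.2 0.4 0.1] w 0.0007 ff 0.0
.469,-.328,.14,79.7 -> shift [-0.0007  0.0004  0.0786] turn 0.0
top [307 151  17   9] 40 ztop 0.111 (array([746.1, -79.5]), 32.2, 7.5, 89.1) line ang 87.2
top [253 193  13  37] 115 ztop 0.124 (array([614.2,  46.7]), 56.1, 10.5, -9.8) line ang -9.8
top [277 202  37  14] 118 ztop 0.124 (array([617.4, -36. ]), 55.7, 11.2, 79.9) line ang 79.9
top [288 225  14  38] 119 ztop 0.124 (array([539. , -38.6]), 56.3, 10.2, -10.1) line ang -9.9
top [243 238  38  13] 124 ztop 0.124 (array([533.9,  38.8]), 55.5, 10.7, 80.3) line ang 79.7
slab (array([574.7,   3.1]), 173.1, 172.3, -9.2)
side [316 192  23  41] 71 ztop 0.123 (array([543.9, -18.8]), 58.8, 41.0, 86.9) line ang -12.5
side [337 194  32  47] 77 ztop 0.124 (array([612.4,  45.7]), 54.1, 17.7, -10.1) line ang -11.1
side [406 226   7  18] 28 ztop 0.112 (array([746.3, -78.9]), 37.4, 7.1, 89.6) line ang 89.6
slab (array([588.6,  -0.8]), 175.6, 145.7, 81.0)
```

View pics/c3.png

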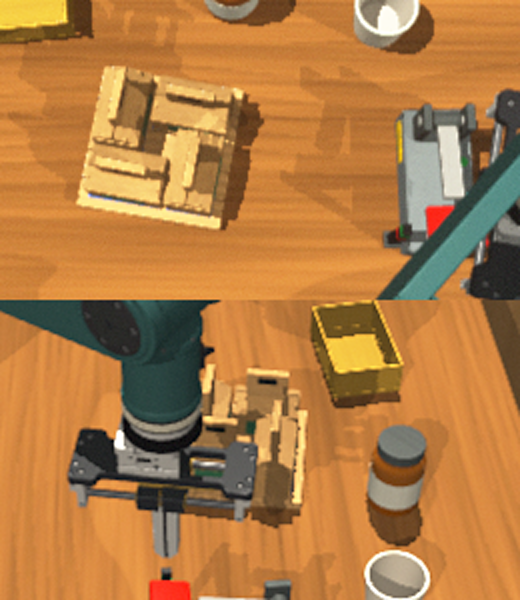

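The top crop shows the complete pinwheel, with all four handles at z 0.124. The measured errors are 3 mm or less and under 1°. In the side crop the closed fingers are above the red paddle, at (170,590). Pressing in steps.

{"method": "carry_out", "body": {
  "steps": [
    [[0, 0, 0.03], 0, 1],
    [[0, 0, 0.06], 0, 1],
    [[0, 0, 0.08], 0, 1],
    [[0, 0, 0.088], 0, 1],
    [[0, 0, 0.094], 0, 1],
    [[0, 0, 0.1], 0, 1],
    [[0, 0, 0.1], 0, 1],
    [[0, 0, 0.1], 0, 1]
  ]
}}

```text
time: 18.1
tool_pos: [0.4698, -0.3284, 0.1229]
ee_rot: [3.139, 0.001, 1.391]
wrist_force: [-2.3, 2.1, 6.2]
width: 0.0004
finger_force: 2.7
```

```bash
python3 go.py .468,-.328,.106,79.7
```

```text
t 18.1 pos [ 0.4698 -0.3284  0.1229] rpy deg [1.799e+02 1.000e-01 7.970e+01] q [-0.71  0.17  1.45  0.    1.53 -0.53] F [-2.3  2.1  6.2] w 0.0004 ff 2.7
.468,-.328,.106,79.7 -> shift [ 0.0001 -0.0018  0.0169] turn 0.001
```

{"method": "carry_out", "body": {
  "steps": [
    [[0, 0, 0.004], 0, 1],
    [[0, 0, 0.008], 0, 1],
    [[0, 0, 0.011], 0, 1],
    [[0, 0, 0.013], 0, 1],
    [[0, 0, 0.013], 0, 1],
    [[0, 0, 0.013], 0, 1]
  ]
}}

```text
time: 18.85
tool_pos: [0.4688, -0.3288, 0.1102]
ee_rot: [3.141, 0.002, 1.391]
wrist_force: [-4.2, 2.2, 7.3]
width: 0.0003
finger_force: 3.6
```

```bash
python3 go.py .468,-.328,.106,79.7
```

```text
t 18.85 pos [ 0.4688 -0.3288  0.1102] rpy deg [1.80e+02 1.00e-01 7.97e+01] q [-0.71  0.17  1.46 -0.    1.5  -0.53] F [-4.2  2.2  7.3] w 0.0003 ff 3.6
.468,-.328,.106,79.7 -> shift [ 0.0007 -0.0009  0.0042] turn -0.001
```

{"method": "carry_out", "body": {
  "steps": [
    [[0, 0, 0.002], 0, 1],
    [[0, 0, 0.004], 0, 1],
    [[0, 0, 0.004], 0, 1],
    [[0, 0, 0.004], 0, 1],
    [[0, 0, 0.004], 0, 1],
    [[0, 0, 0.004], 0, 1],
    [[0, 0, 0.004], 0, 1],
    [[0, 0, 0.004], 0, 1],
    [[0, 0, 0.004], 0, 1],
    [[0, 0, 0.004], 0, 1]
  ]
}}

```text
time: 20.1
tool_pos: [0.4687, -0.3288, 0.1063]
ee_rot: [3.142, 0.002, 1.391]
wrist_force: [-4.5, 1.7, 8.0]
width: 0.0006
finger_force: 3.9
```

{"method": "carry_out", "body": {
  "steps": [
    [[0, 0, 0], 0, 1],
    [[0, 0, 0], 0, 1],
    [[0, 0, 0], 0, 1],
    [[0, 0, 0], 0, 1],
    [[0, 0, 0], 0, 1],
    [[0, 0, 0], 0, 1],
    [[0, 0, 0], 0, 1],
    [[0, 0, 0], 0, 1],
    [[0, 0, 0], 0, 1],
    [[0, 0, 0], 0, 1]
  ]
}}

```text
time: 21.35
tool_pos: [0.4687, -0.3288, 0.1063]
ee_rot: [3.142, 0.002, 1.391]
wrist_force: [-5.0, 2.9, 8.0]
width: 0.0009
finger_force: 3.9
```

```bash
python3 - <<'E'
from h import *
s=robot.snapshot("side"); cv2.imwrite("pics/side4.png",s["image"][:,:,::-1])
X=cloud(s);I=s["image"].astype(int);r=(I[...,0]>180)&(I[...,1]<60)&(X[...,2]>.05)&(X[...,1]>-.4)&(X[...,1]<-.25)&(X[...,0]>.43)
p=X[r];p=p[p[:,2]>.09]; print(len(p),np.median(p,0).round(4)); A=np.c_[p[:,:2],np.ones(len(p))]; print("slope",np.linalg.lstsq(A,p[:,2],rcond=None)[0].round(3))
cv2.imwrite("pics/c4.png",cv2.resize(cv2.imread("pics/side4.png")[270:380,260:400],(700,550),interpolation=2))
E
python3 go.py
```

```text
19 [ 0.4782 -0.3568  0.1074]
slope [0.043 0.018 0.093]
t 21.4 pos [ 0.4686 -0.3288  0.1063] rpy deg [-1.80e+02  1.00e-01  7.97e+01] q [-0.71  0.18  1.47 -0.    1.5  -0.53] F [-4.4  2.   8.7] w 0.0001 ff 3.9
```

View pics/c4.png

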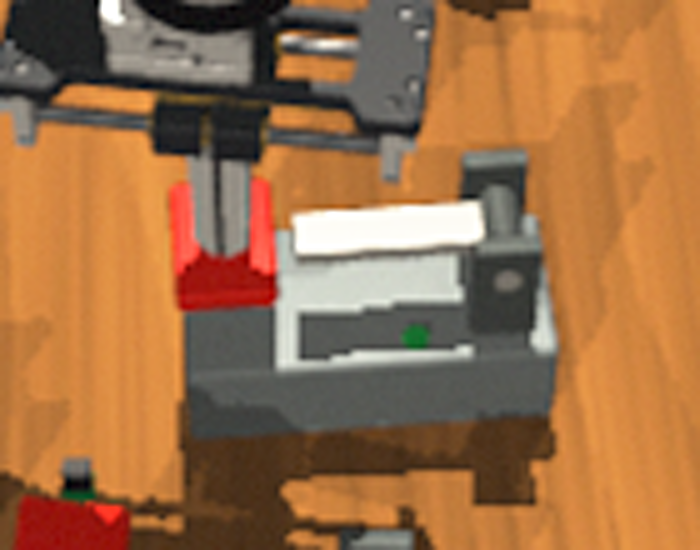

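The fingers hold the paddle at crop (220,245). Its top is at about 107 mm and nearly level, with about 8 N on it. I'll hold a little longer, then hand in.

{"method": "carry_out", "body": {
  "steps": [
    [[0, 0, 0], 0, 1],
    [[0, 0, 0], 0, 1],
    [[0, 0, 0], 0, 1],
    [[0, 0, 0], 0, 1],
    [[0, 0, 0], 0, 1],
    [[0, 0, 0], 0, 1],
    [[0, 0, 0], 0, 1],
    [[0, 0, 0], 0, 1],
    [[0, 0, 0], 0, 1],
    [[0, 0, 0], 0, 1]
  ]
}}

```text
time: 22.65
tool_pos: [0.4687, -0.3289, 0.1063]
ee_rot: [3.142, 0.002, 1.391]
wrist_force: [-5.7, 1.8, 8.2]
width: 0.0005
finger_force: 3.9
```

```bash
python3 go.py; python3 -c "
from bench import robot
print(robot.close_job())"
```

```text
t 22.65 pos [ 0.4687 -0.3289  0.1063] rpy deg [1.80e+02 1.00e-01 7.97e+01] q [-0.71  0.18  1.47 -0.    1.5  -0.53] F [-5.7  1.8  8.2] w 0.0005 ff 3.9
the job is handed in; nothing more can be done
None
```

I handed the job in at 22.65 s with all four cartons standing in the pinwheel (the two I placed measured within 3 mm and 1° of their spots) and the paddle held about level at roughly 8 N for over two seconds; no verdict came back.

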